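Move three lab vessels on to their next stations

TASK

The three closed vessels on the bench must each move on one station: the conical flask from the cooling plate to the magnetic stirrer, the tall bottle from the stirrer to the balance, and the squat jar from the balance to the cooling plate. A station has room for one vessel only, so park one of them on the empty paper pad on the way. Carry them upright, set each down (not dropped) in the middle of its plate, and leave the tube rack, the tip box and the pipette beyond the stations where they are.

Things in the scene. Friction and masses are not known exactly. Their poses are not given: they have to be found in the camera images.
- flask: Conical glass flask with a greenish foot, closed with a dark stopper, 0.11 to 0.23 kg, round about its z axis. Foot 64 mm in diameter (straight for 8 mm), cone narrowing to a straight neck 27 mm in diameter from 58 to 86 mm above its foot, where it can be gripped; a 30 mm wide collar from 86 to 90 mm; stopper 23 mm wide, top at 103 mm. Origin: centre of its underside; z up.
- bottle: Tall slender amber glass bottle with paper label and white cap, 105 mm high, body 48 mm in diameter and straight from 5 to 62 mm above the foot (grip it there), the shoulder and cap narrower, 0.14 to 0.28 kg. Origin: centre of its underside; z up.
- jar: Squat wide amber glass jar with a white lid, 55 mm high, no label, 0.13 to 0.25 kg; straight body 56 mm in diameter up to 41 mm above the foot (grip it there, at about 30 mm), then the lid, 52 mm in diameter. Origin: centre of its underside; z up.
- stirrer: Magnetic stirrer: white housing 150 x 120 mm with a round white plate 100 mm in diameter on top and a black knob at the front. Fixed; its height above the bench to the top of the plate is 55 mm. Origin: on the bench, exactly under the middle of the plate; z up, -x towards its front.
- balance: Laboratory balance: grey housing 150 x 120 mm, with a square steel pan 90 x 90 mm and a dark display in front of the pan. Fixed; its height above the bench to the top of the plate is 45 mm. Origin: on the bench, exactly under the middle of the plate; z up, -x towards its front.
- cooler: Cooling plate: a 120 x 120 mm block with aluminium cooling fins around it and a square bare aluminium top 110 x 110 mm, no display or knob. Fixed; its height above the bench to the top of the plate is 50 mm. Origin: on the bench, exactly under the middle of the plate; z up, -x towards its front.
- pad: The free spot: flat paper pad 130 x 130 mm with a thin blue border line, fixed on the bench, 3 mm thick, empty at the start. Origin: on the bench under its middle; z up.
- tube_rack: Bystander: white rack 55 x 110 x 50 mm with capped tubes standing up to 76 mm high, beyond the stations, straight ahead of the robot. Origin: centre of its underside.
- tip_box: Bystander: grey box 85 x 120 mm, 61 mm high, full of white pipette tips, beyond the stations on the left. Origin: centre of its underside.
- pipette: Bystander: white pipette 226 mm long lying beyond the stations on the robot's right, up to 35 mm high. Origin: on the bench under the middle of its length, its tip towards its own +x.
There are look-alikes about, which are no part of the job. What is shaped like the jar but turquoise is not meant.

How it is judged:
By the outcome, as a careful person would: the job done as asked, in the order asked, and still so for the second after the job is handed in, with the robot touching nothing.
It also fails if it takes over 112 s, if anything falls off the work surface, if the arm or the gripper's body presses on something with over 40 N, if the wrist force passes 120 N, or if a joint passes its speed limit or range.

ROBOT

A 6-joint arm with a two-finger parallel gripper is mounted at the origin on the work surface. World frame = base frame: x ahead of the robot, y to its left, z up, the work surface at z = 0. Lengths are in m, angles in rad, forces in N, time in s.
With the tool pointing down it reaches from about 0.225 to 0.725 m from the base axis. Payload 3.1 kg.
Tool frame: the origin (TCP) lies at the very end of the fingers, on their centre line; the grasp point (between the pads) lies 19 mm behind it (hold_point_z is the distance from the TCP to the grasp point, in m); y points along the fingers, z is the direction in which the jaws open and shut, and the axes are right-handed (so a half turn about y gives the same grasp; the last joint's range is limited). The gripper opens to 85 mm and grips with 20 to 120 N. Pads are 22 mm wide; open, the fingers measure 114 mm over their backs; the gripper's body (76 mm by 85 mm) begins 54 mm behind the grasp point. The pads swing forward as they close: fully open they stand 13 mm farther back than shut.
Start: joints at [-1.268, 0.048, 0.099, 1.622, 0, 1.443], TCP at [0.219, -0.477, 0.231] pointing down, gripper open.
Joint ranges: [-2.91, 2.91], [-0.99, 1.94], [-1.21, 1.42], [-2.12, 2.29], [-1.49, 1.47], [-3.14, 3.14]. Speed limits (rad/s): [2.79, 2.79, 3.14, 3.14, 3.14, 3.14].

INTERFACE

Orientations are given as a 3x3 rotation matrix whose columns are the frame's x, y, z axes.
In Python, from plant import observe, get_image, close_job, hold_point_z gives the robot as it stands.
- The arm moves only by the tool jog_arm, never from a script. Its arguments are lists of equal length, an entry for each row: "travel": the shift along the tool's x, y, z in m, a list of three; "twist": the turn about the tool's y in rad; "claw": the opening, from 0 (shut) to 1 (fully open). A call has 1 to 20 rows; each row shifts and turns the commanded pose from where the row before left it, along the tool's axes as they then stand; what a row does not reach is not made up. A row lasts 1/8 s, in which the tool goes at most 62.5 mm and 10.7 degrees, less where a joint would pass 70% of its speed; a pose out of reach is approached as far as the arm can. A call with a gripper value outside its range is refused whole. The fingers move at their own pace and stop on an object; "grip_force" is the grip in N (left out, the last holds). Time passes only in rows, so rows that do not move let the fingers close. It gives the time, the measured TCP pose, the force and the opening at its end, in the units of the state.
- observe(): the state, without advancing time (a new reading comes with each control period).
- get_image(name): name is "side" or "top" or "wrist"; returns a dict with "img" (384x512x3 uint8, blue, green, red), "fovy" (degrees; the focal length in pixels is half the picture's height over the tangent of half this angle, whatever the lens; pixels are square), "cx", "cy" (the principal point, pixels), "camera_from_world" (4x4, takes a point from world to camera coordinates). Camera axes: x right, y down, z forward; pixel columns grow to the right and rows downward; lengths in m; the calibration is good to about 2 mm. A picture is of the moment at which its call begins. There is no depth.
- close_job(): hands the job in, once; it reports no verdict.
The state is a dict: "time_s": time; "joint_pos": joint angles; "qd": joint speeds; "effort": joint torques, N m; "eef_pos": TCP position; "tcp_rot": TCP orientation; "contact_force": force on the tool from outside, world axes, zero at the start; "moment": the same for the moment, N m; "width": finger opening in m.
Only numpy, scipy, OpenCV 4.12 (cv2) and the standard library are available. Lean on these libraries where they do the work, as an engineer would, in place of code of your own. Each camera call takes 0.05 s, during which the arm holds its last target. There are 200 camera calls.

## Working session

There is one attempt and no reset: what is moved stays moved. The work goes in short steps, Python scripts to look and compute and a tool call to move; the robot and the scene stay as the last step left them, time stands still between calls to the robot, and variables do not carry over. Pictures are saved under pics/ and viewed, about 12 in all and at most 16, crops included, and the job is handed in when it is done.

Besides the shell and the picture viewer there is one more tool, called as name(argument=value, ...) on one line, values as JSON. jog_arm: Moves the arm, as the interface text tells. Its arguments: {"type":"object","properties":{"travel":{"type":"array"},"twist":{"type":"array"},"claw":{"type":"array"},"grip_force":{"type":"number"}},"required":["travel","twist","claw"]}

```bash
ls; mkdir -p pics; python3 - <<'E'
from plant import observe,get_image,hold_point_z
import cv2,numpy as np
s=observe(); print({k:np.round(v,3).tolist() for k,v in s.items()},hold_point_z)
for n in("side","top"):
    d=get_image(n); cv2.imwrite(f"pics/{n}0.png",d["img"]); print(n,d["fovy"],d["cx"],d["cy"],np.round(d["camera_from_world"],3).tolist())
E
```

```text
pics
{'time_s': 0.0, 'joint_pos': [-1.268, 0.049, 0.098, 1.622, -0.0, 1.443], 'qd': [-0.001, 0.001, -0.001, 0.0, -0.001, -0.0], 'effort': [-0.001, -33.877, 32.002, 0.02, -0.0, 0.0], 'eef_pos': [0.219, -0.476, 0.23], 'tcp_rot': [[-0.909, -0.001, 0.418], [-0.418, 0.002, -0.909], [-0.0, -1.0, -0.002]], 'contact_force': [0.372, -0.687, 0.083], 'moment': [0.016, -0.038, 0.042], 'width': 0.085} 0.0187
side 56.71896132025695 253.68977088497482 190.28016305223719 [[-0.971, -0.241, -0.007, 0.559], [-0.169, 0.703, -0.691, 0.14], [0.171, -0.67, -0.723, 0.87], [0.0, 0.0, 0.0, 1.0]]
top 44.283626093229984 253.15146647065495 188.35671816010955 [[0.02, -1.0, -0.019, 0.001], [-0.994, -0.018, -0.108, 0.578], [0.108, 0.021, -0.994, 1.04], [0.0, 0.0, 0.0, 1.0]]
```

View pics/top0.png

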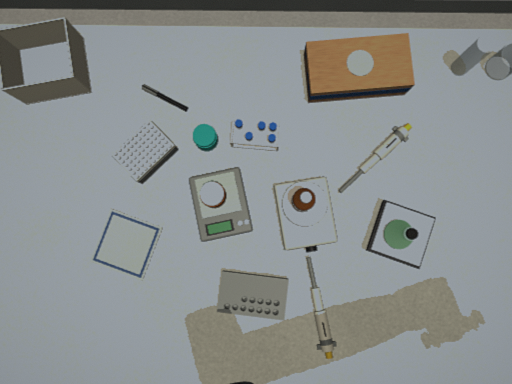

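View pics/side0.png

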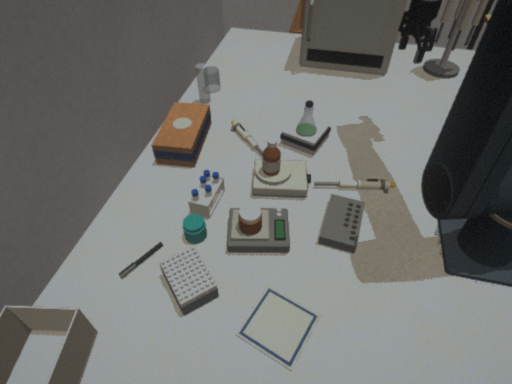

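Top view: pad (127,244), balance (220,203) with the amber/white jar (212,194), stirrer (305,212) with the bottle (303,200), cooler (400,234) with the flask (405,234). The turquoise jar at (205,137) is the look-alike. Confirming in an enlarged crop.

```bash
python3 - <<'E'
import cv2,numpy as np
a=cv2.imread("pics/top0.png")[115:285,80:446]; cv2.imwrite("pics/c1.png",cv2.resize(a,None,fx=2.18,fy=2.18,interpolation=cv2.INTER_CUBIC))
hsv=cv2.cvtColor(a,cv2.COLOR_BGR2HSV)
for p in [(220,180),(230,215),(212,188),(212,205),(290,225),(325,180),(303,200),(390,215),(400,234),(405,234),(127,244),(380,240),(340,300-20),(290,190),(205,137)]:
    print(p,a[p[1]-115,p[0]-80],hsv[p[1]-115,p[0]-80])
E
```

```text
(220, 180) [147 160 153] [ 46  21 160]
(230, 215) [110 120 118] [ 36  21 120]
(212, 188) [167 161 153] [103  21 167]
(212, 205) [129 132 132] [ 30   6 132]
(290, 225) [165 158 150] [104  23 165]
(325, 180) [145 157 152] [ 43  19 157]
(303, 200) [172 167 158] [101  21 172]
(390, 215) [165 158 151] [105  22 165]
(400, 234) [ 86 115  82] [ 64  73 115]
(405, 234) [ 98 107  90] [ 74  41 107]
(127, 244) [152 159 151] [ 64  13 159]
(380, 240) [165 158 151] [105  22 165]
(340, 280) [162 158 151] [101  17 162]
(290, 190) [118 134 141] [ 21  42 141]
(205, 137) [123 136  40] [ 86 180 136]
```

View pics/c1.png

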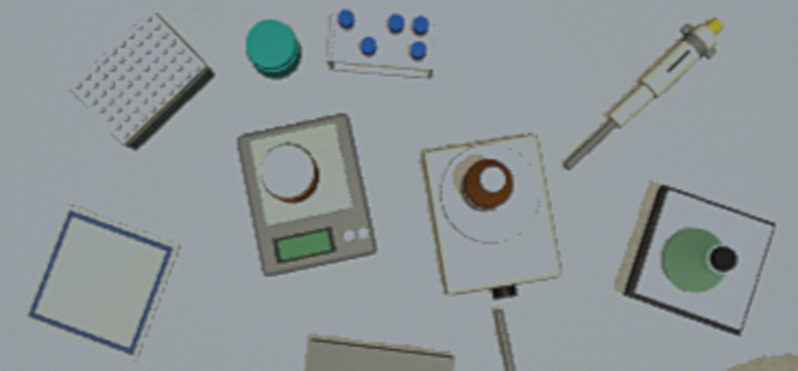

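Crop (offset 80,115; ×2.18): the amber jar with white lid (288,172) on the balance pan is the one meant. The turquoise one (273,45) stands on the bench and is not. Bottle cap at (493,179), flask stopper at (723,259), pad corners (71,212),(172,248),(133,352),(31,315).

```bash
cat > h.py <<'E'
import cv2,numpy as np
from plant import observe,get_image
def ray(d,px,z):
    "pixel(s) -> world points on plane z"
    T=d["camera_from_world"]; R,t=T[:3,:3],T[:3,3]; f=d["img"].shape[0]/2/np.tan(np.radians(d["fovy"])/2)
    p=np.atleast_2d(px).astype(float); v=np.c_[(p[:,0]-d["cx"])/f,(p[:,1]-d["cy"])/f,np.ones(len(p))]@R
    c=-R.T@t; return c+v*((z-c[2])/v[:,2])[:,None]
def proj(d,P):
    T=d["camera_from_world"]; f=d["img"].shape[0]/2/np.tan(np.radians(d["fovy"])/2)
    q=np.atleast_2d(P)@T[:3,:3].T+T[:3,3]; return np.c_[q[:,0]/q[:,2]*f+d["cx"],q[:,1]/q[:,2]*f+d["cy"]]
E
python3 - <<'E'
from h import *
d=get_image("top"); np.set_printoptions(precision=4,suppress=True)
c=lambda L:(np.array(L)+.5)/2.18+[80,115]-.5
for n,L,z in [("pad",[(71,212),(172,248),(133,352),(31,315)],.003),("bal",[(252,142),(338,124),(352,210),(268,226)],.045),("cool",[(664,186),(774,224),(740,333),(627,293)],.05),
 ("balhousing",[(240,138),(345,115),(376,250),(266,275)],.04),("stirhousing",[(422,150),(536,134),(560,275),(446,293)],.045)]:
    P=ray(d,c(L),z); print(n,P.mean(0)[:2],"edges",np.linalg.norm(P-np.roll(P,-1,0),axis=1),"yaw",np.degrees(np.arctan2(*(P[0]-P[3])[1::-1])))
for n,L,z in [("stir",[(490,193),(440,193),(540,193),(490,143),(490,243)],.055),("jarlid",[(288,172)],.1),("cap",[(493,179)],.16),("stopper",[(723,259)],.153),("flaskfoot",[(693,259)],.056),
  ("tiptop",[(70,90),(155,13),(210,70),(130,148)],.061),("rack",[(330,65),(432,72)],.05),("turq",[(273,45)],.055)]:
    print(n,ray(d,c(L),z)[:,:2].tolist())
s=get_image("side")
for n,p,z in [("jar",(250,214),.1),("cap",(272,148),.16),("stopper",(309,105),.153)]: print("side",n,ray(s,p,z))
E
```

```text
pad [0.4462 0.3036] edges [0.1159 0.1159 0.1161 0.1159] yaw -18.547416420617996
bal [0.5594 0.0894] edges [0.0908 0.0902 0.0875 0.0885] yaw 12.61242556765202
cool [ 0.482  -0.3156] edges [0.1159 0.1152 0.1181 0.1151] yaw -19.3050277843434
balhousing [0.5405 0.085 ] edges [0.1116 0.1435 0.1154 0.1443] yaw 12.642017769685639
stirhousing [ 0.5248 -0.1043] edges [0.1184 0.1458 0.1169 0.1478] yaw 10.349760937547037
stir [[0.543916231924174, -0.10235509244960778], [0.5429709193234524, -0.051755078479629374], [0.5448597799083278, -0.152860651291283], [0.5949690960908464, -0.10192639812925766], [0.49339831615569385, -0.10277929477242304]]
jarlid [[0.5572307819269589, 0.09836924267702551]]
cap [[0.5485033512634899, -0.09572600588566149]]
stopper [[0.48009277602883776, -0.30524886922336925]]
flaskfoot [[0.4813689210657121, -0.305690612340892]]
tiptop [[0.6414001229829945, 0.3293048186366457], [0.7234617248377453, 0.24520425528231074], [0.6645979175503807, 0.18591464310907557], [0.5825740310063756, 0.26464038653132477]]
rack [[0.6740413280266586, 0.06358725975583893], [0.6684125840122622, -0.04199527193115743]]
turq [[0.6930679468862645, 0.12272761302773372]]
side jar [[0.5568 0.1107 0.1   ]]
side cap [[ 0.5431 -0.0618  0.16  ]]
side stopper [[ 0.4803 -0.286   0.153 ]]
```

```bash
python3 - <<'E'
from h import *
d=get_image("side"); im=d["img"].copy(); x0,y0=180,85
im=cv2.resize(im[y0:y0+180,x0:x0+180],None,fx=3.3,fy=3.3,interpolation=cv2.INTER_CUBIC)
L=[(.5572,.0984,.1),(.5572,.0984,.045),(.5485,-.0957,.16),(.5485,-.0957,.055),(.48,-.305,.153),(.48,-.305,.05),(.544,-.102,.055),(.594,-.102,.055),(.494,-.102,.055),(.544,-.052,.055),(.544,-.152,.055),(.482,-.3156,.05),(.5594,.0894,.045)]
for i,p in enumerate(proj(d,L)):
    q=((p-[x0,y0]+.5)*3.3).round().astype(int); cv2.circle(im,tuple(map(int,q)),2,(0,0,255),-1); cv2.putText(im,str(i),tuple(map(int,q+3)),0,.4,(255,0,0))
cv2.imwrite("pics/c2.png",im)
E
```

```text
(no output)
```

View pics/c2.png

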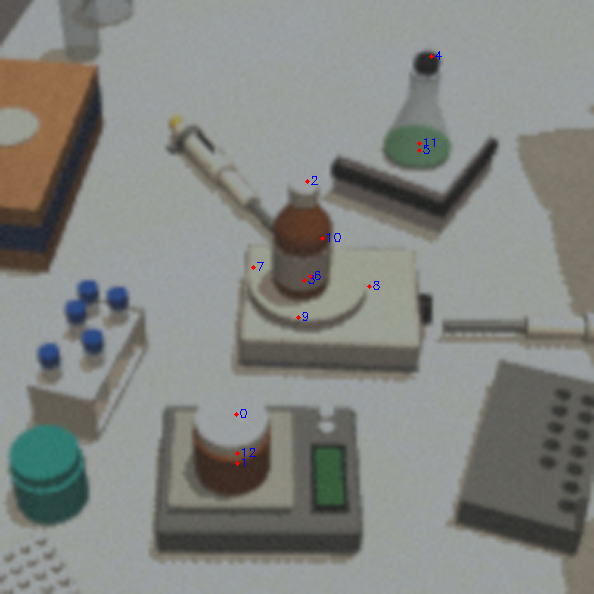

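The top-view estimates agree with the side view to a few mm: bottle cap marker on the cap, stopper on the stopper, lid about 5 px of crop off. I'll park the jar on the pad, then do bottle→balance, flask→stirrer, jar→cooler. First I turn the tool so the jaws open along world x and go above the jar.

jog_arm(travel=[[0, -0.004, 0], [0, -0.004, 0], [0, -0.004, 0], [0, -0.004, 0], [0, -0.004, 0], [0, -0.003, 0], [0, -0.003, 0], [0, -0.003, 0], [-0.048, 0, 0.028], [-0.048, 0, 0.028], [-0.048, 0, 0.028], [-0.048, 0, 0.028], [-0.048, 0, 0.028], [-0.048, 0, 0.028], [-0.048, 0, 0.028], [-0.048, 0, 0.028], [-0.048, 0, 0.028], [-0.048, 0, 0.028], [-0.048, 0, 0.028], [-0.048, 0, 0.028]], twist=[-0.1425, -0.1425, -0.1425, -0.1425, -0.1425, -0.1425, -0.1425, -0.1425, 0, 0, 0, 0, 0, 0, 0, 0, 0, 0, 0, 0], claw=[1, 1, 1, 1, 1, 1, 1, 1, 1, 1, 1, 1, 1, 1, 1, 1, 1, 1, 1, 1], grip_force=50)

```text
time_s: 2.75
eef_pos: [0.5559, 0.1007, 0.2602]
tcp_rot: [[0.0, 0.0, 1.0], [-1.0, -0.0, 0.0], [0.0, -1.0, 0.0]]
contact_force: [0.4, -0.9, -0.2]
width: 0.0853
```

```bash
cat >> h.py <<'E'
def look(name,pts,cam="wrist"):
    d=get_image(cam); im=d["img"].copy()
    for p in proj(d,pts): cv2.drawMarker(im,tuple(int(round(v)) for v in p),(0,0,255),cv2.MARKER_CROSS,9,1)
    cv2.imwrite(f"pics/{name}.png",im); print("markers",proj(d,pts).round(1).tolist(),"cam",(-d["camera_from_world"][:3,:3].T@d["camera_from_world"][:3,3]).round(3)); return d
E
python3 - <<'E'
from h import *
look("w1",[(.5572,.0984,.1),(.5594,.0894,.045),(.5485,-.0957,.16),(.544,-.102,.055)])
E
```

```text
markers [[266.1, 175.8], [267.7, 170.1], [257.3, 380.5], [255.3, 314.0]] cam [0.555 0.186 0.404]
```

View pics/w1.png

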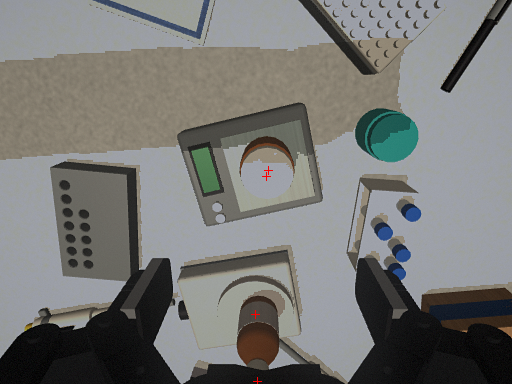

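The lid centre is at (267,174), on the marker at (266,176), and the pan centre is about (270,167). Descending on the jar and gripping.

jog_arm(travel=[[0, 0.03, 0.001], [0, 0.035, 0], [0, 0.035, 0], [0, 0.03, 0], [0, 0.025, 0], [0, 0.02, 0], [0, 0.015, 0], [0, 0.012, 0], [0, 0.005, 0], [0, 0, 0], [0, 0, 0], [0, 0, 0], [0, 0, 0], [0, 0, 0], [0, 0, 0], [0, 0, 0], [0, 0, 0]], twist=[0, 0, 0, 0, 0, 0, 0, 0, 0, 0, 0, 0, 0, 0, 0, 0, 0], claw=[1, 1, 1, 1, 1, 1, 1, 1, 1, 1, 0, 0, 0, 0, 0, 0, 0])

```text
time_s: 4.92
eef_pos: [0.5575, 0.0991, 0.0548]
tcp_rot: [[0.0, 0.003, 1.0], [-1.0, 0.0, 0.0], [-0.0, -1.0, 0.003]]
contact_force: [0.4, -0.2, 5.4]
width: 0.0547
```

jog_arm(travel=[[0, -0.01, 0], [0, -0.02, 0], [0, -0.03, 0], [-0.015, 0, -0.008], [-0.025, 0, -0.013], [-0.03, 0, -0.017], [-0.03, 0, -0.017], [-0.03, 0, -0.017], [-0.03, 0, -0.017], [-0.025, 0, -0.013], [-0.015, 0, -0.007], [-0.005, 0, -0.002], [0, 0.02, 0], [0, 0.03, 0], [0, 0.025, 0], [0, 0.015, 0], [0, 0.005, 0], [0, 0, 0]], twist=[0, 0, 0, 0, 0, 0, 0, 0, 0, 0, 0, 0, 0, 0, 0, 0, 0, 0], claw=[0, 0, 0, 0, 0, 0, 0, 0, 0, 0, 0, 0, 0, 0, 0, 0, 0, 0])

```text
time_s: 7.18
eef_pos: [0.4456, 0.3039, 0.0186]
tcp_rot: [[-0.0, 0.0, 1.0], [-1.0, 0.0, -0.0], [-0.0, -1.0, 0.0]]
contact_force: [-0.2, 0.2, -2.2]
width: 0.0546
```

jog_arm(travel=[[0, 0.002, 0], [0, 0.002, 0], [0, 0.001, 0], [0, 0, 0]], twist=[0, 0, 0, 0], claw=[0, 0, 0, 0])

```text
time_s: 7.68
eef_pos: [0.4452, 0.304, 0.0133]
tcp_rot: [[0.0, 0.0, 1.0], [-1.0, -0.0, 0.0], [0.0, -1.0, 0.0]]
contact_force: [-0.3, -0.5, -2.2]
width: 0.0547
```

jog_arm(travel=[[0, 0.001, 0], [0, 0.001, 0], [0, 0, 0]], twist=[0, 0, 0], claw=[0, 0, 0])

```text
time_s: 8.05
eef_pos: [0.4453, 0.3041, 0.0128]
tcp_rot: [[0.0, 0.001, 1.0], [-1.0, 0.0, 0.0], [-0.0, -1.0, 0.001]]
contact_force: [-2.5, -1.2, 5.3]
width: 0.0549
```

jog_arm(travel=[[0, 0, 0], [0, 0, 0], [0, 0, 0], [0, 0, 0], [0, -0.015, 0], [0, -0.04, 0], [0, -0.05, 0], [0, -0.05, 0], [0, -0.05, 0], [0.02, -0.042, 0.005], [0.045, 0, 0.012], [0.05, 0, 0.013], [0.05, 0, 0.013], [0.05, 0, 0.013], [0.05, 0, 0.013], [0.05, 0, 0.013], [0.045, 0, 0.012], [0.03, 0, 0.007], [0.01, 0, 0.002]], twist=[0, 0, 0, 0, 0, 0, 0, 0, 0, 0, 0, 0, 0, 0, 0, 0, 0, 0, 0], claw=[1, 1, 1, 1, 1, 1, 1, 1, 1, 1, 1, 1, 1, 1, 1, 1, 1, 1, 1])

```text
time_s: 10.42
eef_pos: [0.5484, -0.0977, 0.259]
tcp_rot: [[-0.003, 0.001, 1.0], [-1.0, -0.0, -0.003], [0.0, -1.0, 0.001]]
contact_force: [0.1, 0.8, -0.5]
width: 0.0856
```

```bash
python3 - <<'E'
from h import *
print(observe()["eef_pos"])
look("w2",[(.561,.091,.045),(.5485,-.0957,.16),(.544,-.102,.055),(.594,-.102,.055),(.494,-.102,.055),(.544,-.052,.055)])
E
```

```text
[ 0.54839164 -0.09773567  0.2590474 ]
markers [[277.7, -36.5], [265.2, 191.9], [260.6, 166.5], [306.0, 166.4], [215.2, 166.7], [260.3, 120.3]] cam [ 0.547 -0.013  0.402]
```

View pics/w2.png

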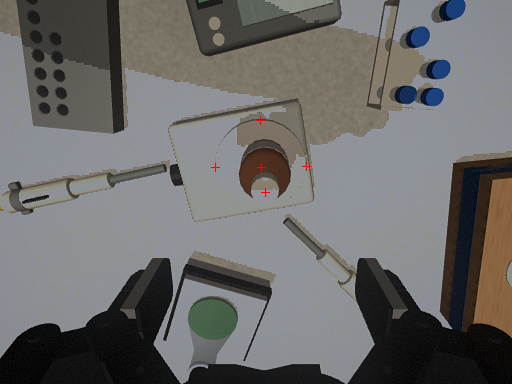

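Stirrer plate rim (215,167)–(308,165), top (262,120); cap centre about (265,190), on the marker. Descending on the bottle, with 5 mm left between cap and gripper body.

jog_arm(travel=[[-0.002, 0.03, 0], [0, 0.035, 0], [0, 0.03, 0], [0, 0.025, 0], [0, 0.02, 0], [0, 0.015, 0], [0, 0.008, 0], [0, 0.004, 0], [0, 0, 0], [0, 0, 0], [0, 0, 0], [0, 0, 0], [0, 0, 0], [0, 0, 0], [0, 0, 0], [0, 0, 0]], twist=[0, 0, 0, 0, 0, 0, 0, 0, 0, 0, 0, 0, 0, 0, 0, 0], claw=[1, 1, 1, 1, 1, 1, 1, 1, 1, 0, 0, 0, 0, 0, 0, 0])

```text
time_s: 12.48
eef_pos: [0.5491, -0.0943, 0.0923]
tcp_rot: [[-0.0, 0.002, 1.0], [-1.0, -0.001, -0.0], [0.001, -1.0, 0.002]]
contact_force: [0.5, 0.0, 5.0]
width: 0.0464
```

jog_arm(travel=[[0, -0.01, 0], [0, -0.015, 0], [0, -0.015, 0], [-0.01, 0, 0.001], [-0.02, 0, 0.002], [-0.028, 0, 0.002], [-0.03, 0, 0.002], [-0.03, 0, 0.002], [-0.028, 0, 0.001], [-0.02, 0, 0.001], [-0.013, 0, 0.001], [-0.006, 0, 0], [0, 0.01, 0], [0, 0.015, 0], [0, 0.012, 0], [0, 0.006, 0], [0, 0, 0]], twist=[0, 0, 0, 0, 0, 0, 0, 0, 0, 0, 0, 0, 0, 0, 0, 0, 0], claw=[0, 0, 0, 0, 0, 0, 0, 0, 0, 0, 0, 0, 0, 0, 0, 0, 0])

```text
time_s: 14.6
eef_pos: [0.5595, 0.0907, 0.0872]
tcp_rot: [[-0.0, -0.002, 1.0], [-1.0, -0.0, -0.0], [0.0, -1.0, -0.002]]
contact_force: [-0.0, -0.4, -2.8]
width: 0.0466
```

Expected contact at z ≈ 0.082. Lowering slowly, with a 1 mm nudge in x.

jog_arm(travel=[[0, 0.002, 0.001], [0, 0.0015, 0], [0, 0.001, 0], [0, 0.001, 0], [0, 0, 0]], twist=[0, 0, 0, 0, 0], claw=[0, 0, 0, 0, 0])

```text
time_s: 15.22
eef_pos: [0.5612, 0.091, 0.0827]
tcp_rot: [[-0.0, -0.0, 1.0], [-1.0, -0.0, -0.0], [0.0, -1.0, -0.0]]
contact_force: [-0.3, -0.2, -2.1]
width: 0.0467
```

jog_arm(travel=[[0, 0.001, 0], [0, 0.0005, 0], [0, 0, 0]], twist=[0, 0, 0], claw=[0, 0, 0])

```text
time_s: 15.6
eef_pos: [0.5614, 0.091, 0.0823]
tcp_rot: [[0.0, 0.001, 1.0], [-1.0, 0.0, 0.0], [-0.0, -1.0, 0.001]]
contact_force: [-1.6, 0.1, 4.2]
width: 0.0457
```

jog_arm(travel=[[0, 0, 0], [0, 0, 0], [0, 0, 0], [0, 0, 0], [0, -0.02, 0], [0, -0.04, 0], [0, -0.05, 0], [0, -0.05, 0], [0.02, -0.015, -0.005], [0.045, 0, -0.009], [0.05, 0, -0.01], [0.05, 0, -0.01], [0.05, 0, -0.01], [0.05, 0, -0.01], [0.05, 0, -0.01], [0.045, 0, -0.009], [0.026, 0, -0.006], [0.01, 0, -0.002], [0, 0, 0]], twist=[0, 0, 0, 0, 0, 0, 0, 0, 0, 0, 0, 0, 0, 0, 0, 0, 0, 0, 0], claw=[1, 1, 1, 1, 1, 1, 1, 1, 1, 1, 1, 1, 1, 1, 1, 1, 1, 1, 1])

```text
time_s: 17.98
eef_pos: [0.4797, -0.3051, 0.2555]
tcp_rot: [[-0.001, -0.001, 1.0], [-1.0, 0.001, -0.001], [-0.001, -1.0, -0.001]]
contact_force: [-0.3, -0.1, 0.2]
width: 0.0853
```

```bash
python3 - <<'E'
from h import *
print(observe()["eef_pos"])
look("w3",[(.482,-.3156,.05),(.48,-.305,.153),(.48,-.305,.055)])
E
```

```text
[ 0.47969407 -0.3051191   0.25549906]
markers [[267.0, 171.9], [265.7, 193.0], [265.2, 163.7]] cam [ 0.479 -0.221  0.399]
```

View pics/w3.png

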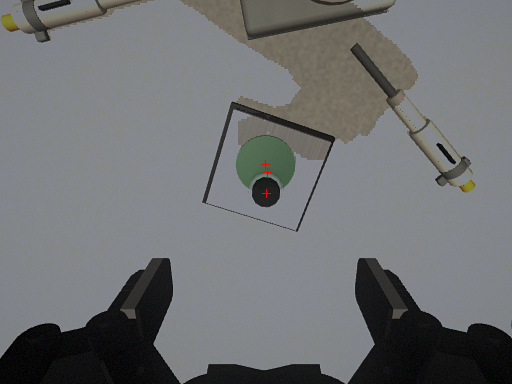

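The stopper at (266,192) and foot (265,164) sit on the markers; the cooler top's corners average about (267,171), also on its marker. Descending on the neck.

jog_arm(travel=[[0, 0.025, 0], [0, 0.035, 0], [0, 0.03, 0], [0, 0.025, 0], [0, 0.02, 0], [0, 0.012, 0], [0, 0.005, 0], [0, 0, 0], [0, 0, 0], [0, 0, 0], [0, 0, 0], [0, 0, 0], [0, 0, 0], [0, 0, 0], [0, 0, 0], [0, 0, 0]], twist=[0, 0, 0, 0, 0, 0, 0, 0, 0, 0, 0, 0, 0, 0, 0, 0], claw=[1, 1, 1, 1, 1, 1, 1, 1, 0, 0, 0, 0, 0, 0, 0, 0], grip_force=40)

```text
time_s: 20.02
eef_pos: [0.4807, -0.3053, 0.1049]
tcp_rot: [[0.0, 0.001, 1.0], [-1.0, -0.001, 0.0], [0.001, -1.0, 0.001]]
contact_force: [2.3, -0.9, 3.5]
width: 0.0279
```

Width 27.9 mm against the 27 mm neck and 30 mm collar. Small lift, then a side look.

jog_arm(travel=[[0, -0.005, 0], [0, -0.01, 0], [0, -0.01, 0], [0, 0, 0]], twist=[0, 0, 0, 0], claw=[0, 0, 0, 0])

```text
time_s: 20.52
eef_pos: [0.4809, -0.3056, 0.1308]
tcp_rot: [[-0.0, 0.002, 1.0], [-1.0, -0.002, -0.0], [0.002, -1.0, 0.002]]
contact_force: [-1.0, 0.3, -1.6]
width: 0.0279
```

```bash
python3 - <<'E'
from h import *
d=get_image("side"); cv2.imwrite("pics/s1.png",cv2.resize(d["img"][40:240,180:400],None,fx=2.7,fy=2.7,interpolation=cv2.INTER_CUBIC))
E
```

```text
(no output)
```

View pics/s1.png

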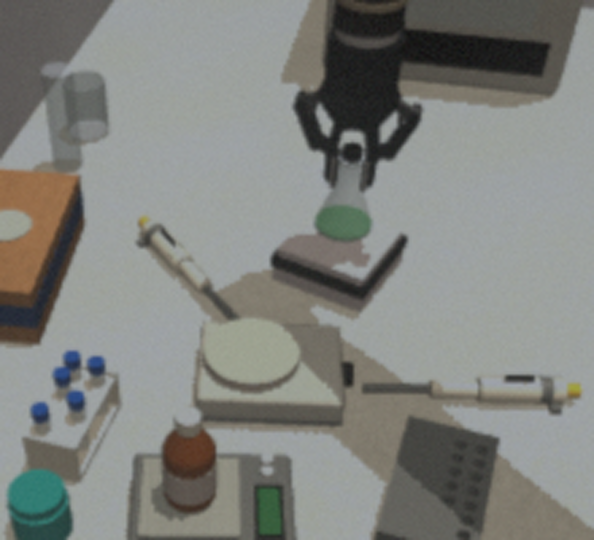

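The flask hangs upright, clear of the plate (stopper (352,152), foot (343,222)); the bottle stands on the balance at (190,460). Carrying the flask to the stirrer.

jog_arm(travel=[[0, -0.015, 0], [-0.005, -0.015, 0.002], [-0.015, 0, 0.005], [-0.022, 0, 0.007], [-0.028, 0, 0.008], [-0.03, 0, 0.009], [-0.03, 0, 0.009], [-0.028, 0, 0.008], [-0.022, 0, 0.007], [-0.014, 0, 0.005], [-0.007, 0, 0.002], [-0.002, 0.005, 0.001], [0, 0.012, 0], [0, 0.014, 0], [0, 0.01, 0], [0, 0.005, 0], [0, 0.001, 0], [0, 0, 0]], twist=[0, 0, 0, 0, 0, 0, 0, 0, 0, 0, 0, 0, 0, 0, 0, 0, 0, 0], claw=[0, 0, 0, 0, 0, 0, 0, 0, 0, 0, 0, 0, 0, 0, 0, 0, 0, 0])

```text
time_s: 22.82
eef_pos: [0.5435, -0.1021, 0.1127]
tcp_rot: [[-0.0, 0.001, 1.0], [-1.0, -0.0, -0.0], [0.0, -1.0, 0.001]]
contact_force: [0.5, 0.1, -1.3]
width: 0.0274
```

jog_arm(travel=[[0, 0.001, 0], [0, 0.001, 0], [0, 0.001, 0], [0, 0, 0]], twist=[0, 0, 0, 0], claw=[0, 0, 0, 0])

```text
time_s: 23.32
eef_pos: [0.5435, -0.1021, 0.1098]
tcp_rot: [[0.0, 0.001, 1.0], [-1.0, -0.0, 0.0], [0.0, -1.0, 0.001]]
contact_force: [0.2, -0.1, 0.0]
width: 0.0282
```

jog_arm(travel=[[0, 0.0007, 0], [0, 0, 0]], twist=[0, 0], claw=[0, 0])

```text
time_s: 23.58
eef_pos: [0.5437, -0.1021, 0.1097]
tcp_rot: [[0.0, 0.002, 1.0], [-1.0, -0.0, 0.0], [0.0, -1.0, 0.002]]
contact_force: [-0.7, 0.2, 4.9]
width: 0.0276
```

jog_arm(travel=[[0, 0, 0], [0, 0, 0], [0, 0, 0], [0, 0, 0], [0, -0.015, 0], [0, -0.035, 0], [0, -0.05, 0], [0, -0.05, 0], [-0.02, 0, -0.005], [-0.045, 0, -0.011], [-0.05, 0, -0.012], [-0.05, 0, -0.012], [-0.05, 0, -0.012], [-0.05, 0, -0.012], [-0.05, 0, -0.012], [-0.045, 0, -0.011], [-0.031, 0, -0.008], [-0.015, 0, -0.003], [0, 0, 0]], twist=[0, 0, 0, 0, 0, 0, 0, 0, 0, 0, 0, 0, 0, 0, 0, 0, 0, 0, 0], claw=[1, 1, 1, 1, 1, 1, 1, 1, 1, 1, 1, 1, 1, 1, 1, 1, 1, 1, 1], grip_force=50)

```text
time_s: 25.95
eef_pos: [0.4448, 0.3043, 0.2583]
tcp_rot: [[0.002, -0.0, 1.0], [-1.0, -0.001, 0.002], [0.001, -1.0, -0.0]]
contact_force: [0.9, -0.3, 0.4]
width: 0.0854
```

```bash
python3 - <<'E'
from h import *
print(observe()["eef_pos"])
look("w4",[(.4453,.304,.058),(.4462,.3036,.003)])
d=get_image("top"); cv2.imwrite("pics/t1.png",cv2.resize(d["img"][115:285,80:446],None,fx=2.18,fy=2.18,interpolation=cv2.INTER_CUBIC))
E
```

```text
[0.44482775 0.30430552 0.25834733]
markers [[265.3, 163.8], [265.8, 153.4]] cam [0.443 0.389 0.402]
```

View pics/w4.png

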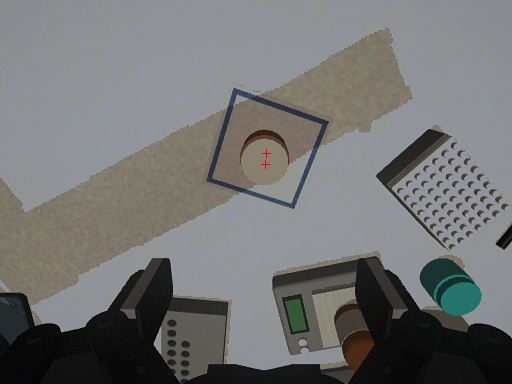

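View pics/t1.png

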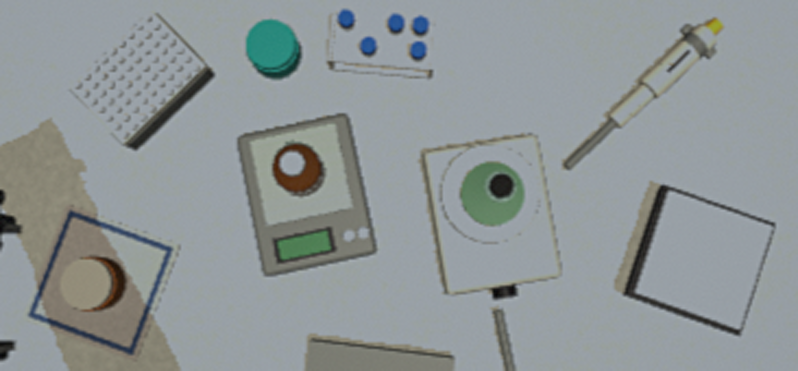

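Flask foot (492,193) is centred on the stirrer plate (490,193) and the bottle stands on the pan. The jar lid on the pad is at (264,161) in the wrist view, within 2–3 px of its marker. Picking up the jar.

jog_arm(travel=[[-0.001, 0.03, 0.001], [0, 0.04, 0], [0, 0.045, 0], [0, 0.04, 0], [0, 0.03, 0], [0, 0.025, 0], [0, 0.018, 0], [0, 0.01, 0], [0, 0.005, 0], [0, 0.001, 0], [0, 0, 0], [0, 0, 0], [0, 0, 0], [0, 0, 0], [0, 0, 0], [0, 0, 0], [0, 0, 0]], twist=[0, 0, 0, 0, 0, 0, 0, 0, 0, 0, 0, 0, 0, 0, 0, 0, 0], claw=[1, 1, 1, 1, 1, 1, 1, 1, 1, 1, 0, 0, 0, 0, 0, 0, 0])

```text
time_s: 28.18
eef_pos: [0.4471, 0.3056, 0.0159]
tcp_rot: [[0.0, 0.002, 1.0], [-1.0, 0.001, 0.0], [-0.001, -1.0, 0.002]]
contact_force: [-0.2, -0.5, 5.1]
width: 0.0543
```

jog_arm(travel=[[0, -0.015, 0], [0, -0.03, 0], [0, -0.04, 0], [0, -0.045, 0], [0, -0.045, 0], [0, -0.035, 0], [0, -0.02, 0], [0.02, 0, 0.0025], [0.035, 0, 0.0025], [0.045, 0, 0.0025], [0.048, 0, 0.0025], [0.048, 0, 0.0025], [0.048, 0, 0.0025], [0.048, 0, 0.0025], [0.048, 0, 0.0025], [0.048, 0, 0.0025], [0.048, 0, 0.0025], [0.045, 0, 0.0025], [0.04, 0, 0.0025], [0.03, 0, 0.0025]], twist=[0, 0, 0, 0, 0, 0, 0, 0, 0, 0, 0, 0, 0, 0, 0, 0, 0, 0, 0, 0], claw=[0, 0, 0, 0, 0, 0, 0, 0, 0, 0, 0, 0, 0, 0, 0, 0, 0, 0, 0, 0])

```text
time_s: 30.68
eef_pos: [0.4767, -0.2481, 0.2426]
tcp_rot: [[-0.002, -0.004, 1.0], [-1.0, 0.001, -0.002], [-0.001, -1.0, -0.004]]
contact_force: [-0.0, -0.0, -1.7]
width: 0.0543
```

jog_arm(travel=[[0.028, 0, 0.002], [0.022, 0, 0.002], [0.012, 0, 0.001], [0.006, 0, 0], [0, 0.02, 0], [0, 0.03, 0], [0, 0.035, 0], [0, 0.03, 0], [0, 0.025, 0], [0, 0.018, 0], [0, 0.01, 0], [0, 0.005, 0], [0, 0.002, 0], [0, 0, 0]], twist=[0, 0, 0, 0, 0, 0, 0, 0, 0, 0, 0, 0, 0, 0], claw=[0, 0, 0, 0, 0, 0, 0, 0, 0, 0, 0, 0, 0, 0])

```text
time_s: 32.42
eef_pos: [0.4842, -0.3144, 0.0704]
tcp_rot: [[0.0, 0.001, 1.0], [-1.0, -0.001, 0.0], [0.001, -1.0, 0.001]]
contact_force: [-0.8, -1.0, -1.5]
width: 0.0541
```

jog_arm(travel=[[0.001, 0.003, -0.002], [0, 0.002, 0], [0, 0.0015, 0], [0, 0.001, 0], [0, 0, 0]], twist=[0, 0, 0, 0, 0], claw=[0, 0, 0, 0, 0])

```text
time_s: 33.05
eef_pos: [0.4817, -0.3151, 0.063]
tcp_rot: [[0.0, 0.0, 1.0], [-1.0, -0.0, 0.0], [0.0, -1.0, 0.0]]
contact_force: [-1.4, 1.5, 4.5]
width: 0.0541
```

Contact at z = 0.063 as predicted. Releasing, retreating, then checking.

jog_arm(travel=[[0, 0, 0], [0, 0, 0], [0, 0, 0], [0, 0, 0], [0, -0.015, 0], [0, -0.035, 0], [0, -0.05, 0], [0, -0.05, 0], [0, -0.04, 0], [0.02, 0, -0.025], [0.02, 0, -0.04], [0.02, 0, -0.04], [0.02, 0, -0.04], [0.02, 0, -0.03], [0, 0, 0], [0, 0, 0]], twist=[0, 0, 0, 0, 0, 0, 0, 0, 0, 0, 0, 0, 0, 0, 0, 0], claw=[1, 1, 1, 1, 1, 1, 1, 1, 1, 1, 1, 1, 1, 1, 1, 1])

```text
time_s: 35.05
eef_pos: [0.3071, -0.415, 0.253]
tcp_rot: [[-0.0, 0.001, 1.0], [-1.0, -0.001, -0.0], [0.001, -1.0, 0.001]]
contact_force: [0.9, -0.3, -0.1]
width: 0.0853
```

```bash
python3 - <<'E'
from h import *
d=get_image("top"); im=d["img"].copy()
x0,y0=80,115; im=cv2.resize(im[115:285,80:446],None,fx=2.18,fy=2.18,interpolation=cv2.INTER_CUBIC)
L=[(.482,-.3152,.105),(.5605,.0905,.15),(.544,-.1022,.158)]   # tops of vessels if standing in the middle
for p in proj(d,L): cv2.drawMarker(im,tuple(int(round(v)) for v in (p-[80,115]+.5)*2.18-.5),(0,0,255),cv2.MARKER_CROSS,9,1)
cv2.imwrite("pics/t2.png",im)
s=get_image("side")["img"]; cv2.imwrite("pics/s2.png",cv2.resize(s[60:280,130:370],None,fx=2.5,fy=2.5,interpolation=cv2.INTER_CUBIC))
E
```

```text
(no output)
```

View pics/t2.png

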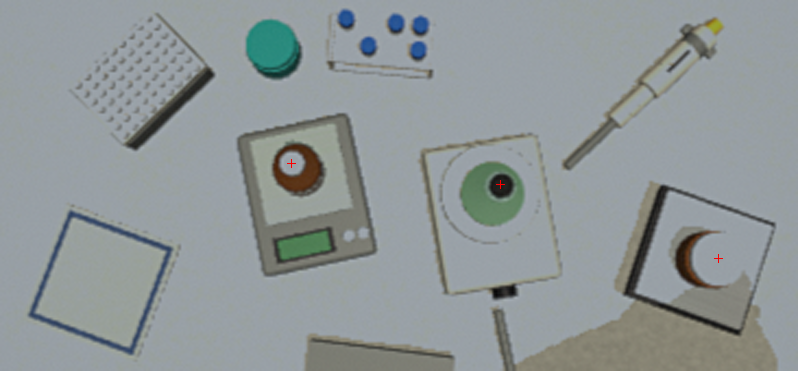

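View pics/s2.png

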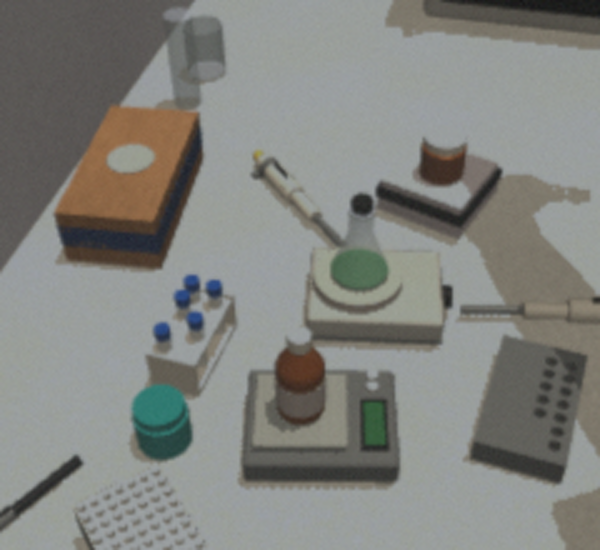

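All three stand upright with their tops on the centre markers (bottle cap (292,163), stopper (501,184), jar lid (718,258)). The rack, tip box and pipette look unmoved and the gripper is clear. Handing in.

```bash
python3 -c "
from plant import close_job,observe
print(close_job(),observe()['time_s'])"
```

```text
the job is handed in; nothing more can be done
the job is handed in; nothing more can be done
```

The job is done and handed in at about 35 s of the 112 s. I parked the amber jar on the pad, then moved the bottle to the balance, the flask to the stirrer and the jar from the pad to the cooling plate. Each vessel was lowered until it touched before I let go.

- **Final placement:** in the last top view each vessel's top lies within 1–2 mm of the point above its plate centre. In the side view all three stand upright. The pad is empty, the gripper is clear, and the rack, tip box, pipette and turquoise jar look unmoved.
- **Early disagreement:** my first hand-picked pixels in the side view were 12–34 mm off the top-view positions. Projecting the top-view positions into the side picture landed on the vessels, so my pixel picks were at fault; the wrist views agreed too.
- **Flask grip:** the fingers stopped at 27.9 mm, where the neck alone should have read about 25.5 mm, so the pads probably also bore on the 30 mm collar. The flask held firm and stayed upright.
- **Forces:** at the end of each move I read no more than about 6 N at the wrist; I did not track forces in between.

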